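Pack the last two seed jars into the sprung jar carrier

ROBOT

A 6-joint arm with a two-finger parallel gripper is mounted at the origin on a cart in front of the work surface, level with it; the furniture and walls round the work are solid. World frame = base frame: x ahead of the robot, y to its left, z up, the work surface at z = 0. Lengths are in m, angles in degrees, forces in N, time in s.
With the tool pointing down it reaches from about 0.3 to 0.75 m from the base axis. Payload 8.5 kg.
Tool frame: the origin (TCP) lies on the centre line of the jaws, within the pads' length; the fingertips stand 19 mm ahead of it and the grasp point (between the pads) is the TCP; z points along the fingers, x is the direction in which the jaws open and shut, and the axes are right-handed (so a half turn about z gives the same grasp; the last joint's range is limited). The gripper opens to 85 mm and grips with 20 to 120 N. Pads are 22 mm wide; open, the fingers measure 114 mm over their backs; the gripper's body (76 mm by 85 mm) begins 54 mm behind the grasp point. The pads swing forward as they close: fully open they stand 13 mm farther back than shut.
Start: joints at [61.805, 21.807, 74.336, -0, 83.858, -12.336], TCP at [0.15, 0.529, 0.25] pointing down, gripper open.
Joint ranges: [-178.18, 178.18], [-50.72, 133.34], [12.68, 142.11], [-81.47, 261.47], [9.98, 163.14], [-165.26, 165.26]. Speed limits (degrees/s): [136.94, 136.94, 180, 180, 180, 180].

INTERFACE

Orientations are given as a 3x3 rotation matrix whose columns are the frame's x, y, z axes.
In Python, from rig import env, cams, order gives the robot as it stands.
- The arm moves only by the tool step_arm, never from a script. Its argument "steps" is a list of rows, each an object with "xyz": the shift along the tool's x, y, z normalised to -1 to 1, where 1 is 0.04 m, a list of three; "turn": the turn, a rotation vector about the tool's x, y, z normalised to -1 to 1, where 1 is 0.08 rad, a list of three; "gripper": the gripper command: -1 is shut, 1 is fully open, values between are in proportion. A call has 1 to 20 rows; each row shifts and turns the commanded pose from where the row before left it, along the tool's axes as they then stand; what a row does not reach is not made up. A row lasts 1/12 s, in which the tool goes at most 41.7 mm and 7.16 degrees, less where a joint would pass 70% of its speed; a pose out of reach is approached as far as the arm can. A call with a number of a shift or a turn outside -1 to 1 is refused whole. A call with a gripper value outside its range is refused whole. The fingers move at their own pace and stop on an object; "squeeze" is the grip in N (left out, the last holds). Time passes only in rows, so rows that do not move let the fingers close. It gives the time, the measured TCP pose, the force and the opening at its end, in the units of the state.
- env.observe(): the state, without advancing time (a new reading comes with each control period).
- cams.get_image(name): name is "scene" or "top" or "wrist"; returns (picture, depth): 480x640x3 uint8, red, green, blue; 480x640 float32, m along the optical axis (not along the pixel's ray), 0 where there is no reading.
- cams.camera_info(name): a dict with "fx", "fy", "cx", "cy" (pixels), "extrinsics" (4x4, takes a point from camera to world coordinates). Camera axes: x right, y down, z forward; pixel columns grow to the right and rows downward; lengths in m; the calibration is good to about 2 mm. A picture is of the moment at which its call begins: read the wrist's pose just before it. camera_info takes no time and is no camera call; for the wrist camera it gives the pose at the moment of the call.
- order.close_job(): hands the job in, once; it reports no verdict.
The state is a dict: "time_s": time; "q": joint angles; "qvel": joint speeds; "joint_efforts": joint torques, N m; "position": TCP position; "tool_rot": TCP orientation; "ft_force": force on the tool from outside, world axes, zero at the start; "wrist_torque": the same for the moment, N m; "grip_width": finger opening in m.
Only numpy, scipy, OpenCV 4.12 (cv2) and the standard library are available. Lean on these libraries where they do the work, as an engineer would, in place of code of your own. Each camera call takes 0.05 s, during which the arm holds its last target. There are 200 camera calls.

TASK

Finish packing the jar carrier: stand the loose tall jar in the empty narrow cell and the loose squat jar in the empty wide cell, each upright on the cell's floor and gripped by the cell's sprung cheek against the rear wall. A cell is too short for its jar until you draw the cheek back to its stop, pulling it towards its black knob with the jar itself; where that stop lies has to be felt. Leave the two packed jars, the bottle and the other things on the desk as they stand.

Things in the scene. Friction and masses are not known exactly. Their poses are not given: they have to be found in the camera images.
- carrier: steel base plate, fixed, 118 mm deep, 304 mm wide (y), wire handles to y = +-176 mm, with four open jar cells in a row at y = +111 (wide, packed), +37 (narrow, empty), -37 (wide, empty), -111 mm (narrow, packed). Origin: middle of its underside; x points to the cells' rear walls, -x to the black pull knobs, z up. Each cell is a clamp unit, see the cells
- narrow_cell (a point): middle of the empty narrow cell's floor: where the tall jar's underside centre belongs if the clamp unit is in mid slot. The unit was clamped up to 7 mm off along carrier x; the offset is NOT reported: feel it. In the unit, x from here: rear wall's inner face +21; cheek at rest -13, at its stop (felt) -24 mm. Walls' tops 22 mm above this floor, cheek's 55; inner width 48; cheek spring 3 to 6 N
- wide_cell (a point): middle of the empty wide cell's floor: where the squat jar's underside centre belongs if the clamp unit is in mid slot. The unit was clamped up to 7 mm off along carrier x; the offset is NOT reported: feel it. In the unit, x from here: rear wall's inner face +24; cheek at rest -16, at its stop (felt) -27 mm. Walls' tops 22 mm above this floor, cheek's 55; inner width 54; cheek spring 3 to 6 N
- tall_jar: the loose tall screw-cap seed jar, round, 42 mm diameter, 80 mm high (straight and firm up to 75 mm), about 0.09 kg, standing on the front of the desk; origin at the centre of its underside, z up through the cap
- squat_jar: the loose squat screw-cap seed jar, round, 48 mm diameter, 67 mm high (straight and firm up to 62 mm), about 0.09 kg, standing on the front of the desk; origin at the centre of its underside, z up through the cap
- packed_tall: tall jar, 42 x 80 mm, already packed in the carrier's right-hand narrow cell, not to be disturbed; origin at the centre of its underside, z up
- packed_squat: squat jar, 48 x 67 mm, already packed in the carrier's left-hand wide cell, not to be disturbed; origin at the centre of its underside, z up
- bottle: small slim dropper bottle, 33 mm diameter, 102 mm high with a tapering top, standing near the loose jars, not to be packed; origin at the centre of its underside, z up
- carton: small card box 40 x 60 x 52 mm, a bystander; origin at the centre of its underside
- tape: roll of brown tape lying flat, 94 mm across, 48 mm high, a bystander; origin at the centre of its underside
- dish: clear shallow dish, 60 mm across, 13 mm high, a bystander; origin at the centre of its underside
- pen: marker pen lying on the desk, 135 mm long, 16 mm thick, a bystander; origin at the centre of its underside

How it is judged:
By the outcome, as a careful person would: the job done as asked, in the order asked, and still so for the second after the job is handed in, with the robot touching nothing.
It also fails if it takes over 64 s, if anything falls off the work surface, if the arm or the gripper's body presses on something with over 40 N, if the wrist force passes 120 N, or if a joint passes its speed limit or range.

## Working session

There is one attempt and no reset: what is moved stays moved. The work goes in short steps, Python scripts to look and compute and a tool call to move; the robot and the scene stay as the last step left them, time stands still between calls to the robot, and variables do not carry over. Pictures are saved under pics/ and viewed, about 8 in all and at most 12, crops included, and the job is handed in when it is done.

Besides the shell and the picture viewer there is one more tool, called after "Call:" by a JSON object that holds its "fn" and its "kwargs", one argument or row to a line. step_arm: Moves the arm, as the interface text tells. Scaled input: -1 to 1 covers 0.04 m each way for a shift and 0.08 rad each way for a turn. Its arguments: {"type":"object","properties":{"steps":{"type":"array"},"squeeze":{"type":"number"}},"required":["steps"]}

```bash
ls; mkdir -p pics; cat > h.py <<'E'
import numpy as np, cv2
from rig import env, cams, order
def shot(name,fn=None):
    info=cams.camera_info(name); im,d=cams.get_image(name)
    if fn: cv2.imwrite('pics/'+fn+'.png',im[:,:,::-1]); np.savez('pics/'+fn+'.npz',d=d,**{k:np.array(info[k]) for k in('fx','fy','cx','cy','extrinsics')})
    return im,d,info
def cloud(d,i):
    v,u=np.mgrid[:480,:640]; E=np.array(i['extrinsics'])
    P=np.stack([(u-i['cx'])/i['fx']*d,(v-i['cy'])/i['fy']*d,d],-1)
    W=P@E[:3,:3].T+E[:3,3]; W[d<=0]=np.nan; return W
E
python3 - <<'E'
from h import *
s=env.observe(); print({k:np.round(v,3).tolist() for k,v in s.items()})
for n in('scene','top'):
    im,d,i=shot(n,n+'0'); print(n,i['fx'],np.round(i['extrinsics'],3).tolist())
E
```

```text
pics
{'time_s': 0.0, 'q': [61.804, 21.842, 74.385, -0.0, 83.856, -12.337], 'qvel': [-0.056, -0.05, 0.024, 0.018, 0.13, -0.061], 'joint_efforts': [0.002, -44.847, -23.128, -0.0, 0.005, -0.0], 'position': [0.15, 0.529, 0.25], 'tool_rot': [[0.273, 0.962, -0.001], [0.962, -0.273, -0.001], [-0.001, -0.0, -1.0]], 'ft_force': [-0.403, -0.065, 0.306], 'wrist_torque': [-0.039, 0.062, -0.005], 'grip_width': 0.085}
scene 433.6871520373565 [[0.642, -0.448, 0.622, -0.035], [-0.767, -0.378, 0.519, -0.558], [0.003, -0.81, -0.586, 0.621], [0.0, 0.0, 0.0, 1.0]]
top 444.6965519121253 [[-0.0, -0.982, 0.186, 0.344], [-1.0, -0.0, -0.004, -0.069], [0.004, -0.186, -0.982, 1.28], [0.0, 0.0, 0.0, 1.0]]
```

View pics/top0.png

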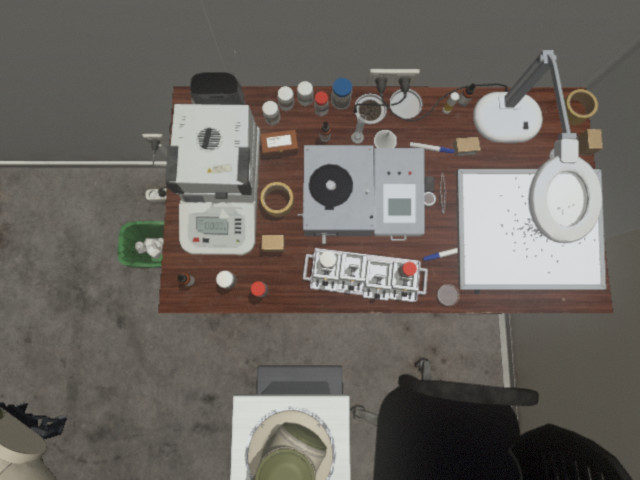

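View pics/scene0.png

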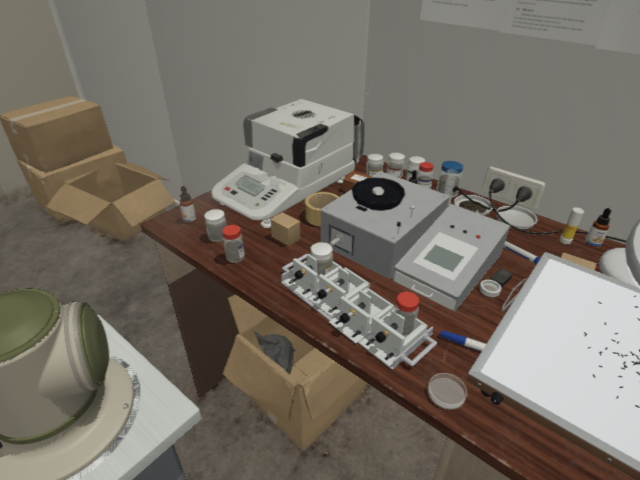

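The top view shows the squat white jar at (225,280), tall red jar at (259,289), bottle at (186,281) and carrier about (304-427, 250-300), slightly yawed. Its cells from left to right are packed, narrow empty, wide empty, packed.

```bash
python3 - <<'E'
from h import *
for n in('top','scene'):
    z=dict(np.load(f'pics/{n}0.npz')); W=cloud(z['d'],z)
    pts={'top':dict(squat=(225,279),tall=(259,288),bottle=(186,280),pks=(327,260),pkt=(409,268),baseL=(313,250),tape=(277,199),carton=(273,242),device=(340,230),dish=(447,295),pen=(440,254),desk=(240,300)),
     'scene':dict(squat=(215,216),tall=(232,231),bottle=(186,190),pks=(321,249),pkt=(407,300))}[n]
    for k,(u,v) in pts.items():
        print(n,k,np.round(np.nanmedian(W[v-1:v+2,u-1:u+2].reshape(-1,3),0),4))
    # top surface centroid by height
    for k,zlo,zhi,xy in(('squat',.058,.075,pts['squat']),('tall',.07,.09,pts['tall'])):
        u,v=xy; S=W[v-25:v+25,u-25:u+25].reshape(-1,3); m=(S[:,2]>zlo)&(S[:,2]<zhi); 
        if m.any(): print(n,k,m.sum(),np.round((S[m].min(0)+S[m].max(0))/2,4),np.round(np.ptp(S[m],0),3), S[m].mean(0).round(4))
    # carrier region
E
python3 - <<'E'
import cv2
im=cv2.imread('pics/scene0.png')[225:370,265:445]
cv2.imwrite('pics/c1.png',cv2.resize(im,(745,600),interpolation=cv2.INTER_CUBIC))
E
```

```text
top squat [0.4629 0.1793 0.0675]
top tall [0.4373 0.0841 0.0815]
top bottle [0.4605 0.2859 0.0641]
top pks [ 0.5143 -0.0991  0.0741]
top pkt [ 0.4907 -0.3206  0.0879]
top baseL [ 5.542e-01 -6.020e-02  4.000e-04]
top tape [ 0.7081  0.0472 -0.    ]
top carton [0.5685 0.0517 0.0506]
top device [ 0.5945 -0.1346  0.0896]
top dish [ 4.237e-01 -4.444e-01 -4.000e-04]
top pen [ 0.5401 -0.426   0.0164]
top desk [0.4095 0.1478 0.    ]
top squat 214 [0.4646 0.1825 0.066 ] [0.041 0.043 0.016] [0.4646 0.1822 0.0664]
top tall 165 [0.4378 0.0884 0.0793] [0.038 0.035 0.016] [0.4376 0.0884 0.0795]
scene squat [0.4575 0.1725 0.0661]
scene tall [0.4326 0.0814 0.0782]
scene bottle [0.4668 0.2913 0.087 ]
scene pks [ 0.5132 -0.1026  0.0727]
scene pkt [ 0.4852 -0.3225  0.0862]
scene squat 313 [0.4947 0.1783 0.0664] [0.161 0.224 0.017] [0.45   0.1509 0.0654]
scene tall 190 [0.4341 0.0867 0.076 ] [0.038 0.039 0.012] [0.4326 0.084  0.0774]
```

View pics/c1.png

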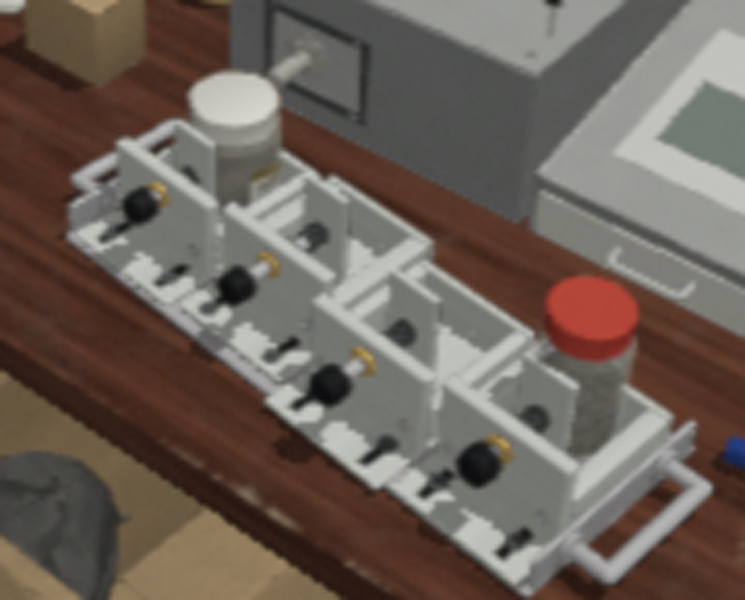

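Crop: the fixed front plates carry the black knobs, the cheek plates stand in mid cell, and the rear walls are low. Moving above the jars for a wrist view.

Call:
{"fn": "step_arm", "kwargs": {
  "steps": [
    {"xyz": [-0.48, 0.61, 0], "turn": [0, 0, 0], "gripper": 1},
    {"xyz": [-0.48, 0.61, 0], "turn": [0, 0, 0], "gripper": 1},
    {"xyz": [-0.48, 0.61, 0], "turn": [0, 0, 0], "gripper": 1},
    {"xyz": [-0.48, 0.61, 0], "turn": [0, 0, 0], "gripper": 1},
    {"xyz": [-0.48, 0.61, 0], "turn": [0, 0, 0], "gripper": 1},
    {"xyz": [-0.48, 0.61, 0], "turn": [0, 0, 0], "gripper": 1},
    {"xyz": [-0.48, 0.61, 0], "turn": [0, 0, 0], "gripper": 1},
    {"xyz": [-0.48, 0.61, 0], "turn": [0, 0, 0], "gripper": 1},
    {"xyz": [-0.48, 0.61, 0], "turn": [0, 0, 0], "gripper": 1},
    {"xyz": [-0.48, 0.61, 0], "turn": [0, 0, 0], "gripper": 1},
    {"xyz": [-0.48, 0.61, 0], "turn": [0, 0, 0], "gripper": 1},
    {"xyz": [-0.48, 0.61, 0], "turn": [0, 0, 0], "gripper": 1},
    {"xyz": [-0.48, 0.61, 0], "turn": [0, 0, 0], "gripper": 1},
    {"xyz": [-0.48, 0.61, 0], "turn": [0, 0, 0], "gripper": 1},
    {"xyz": [-0.48, 0.61, 0], "turn": [0, 0, 0], "gripper": 1},
    {"xyz": [-0.48, 0.61, 0], "turn": [0, 0, 0], "gripper": 1},
    {"xyz": [0, 0, 0], "turn": [0, 0, -0.72], "gripper": 1},
    {"xyz": [0, 0, 0], "turn": [0, 0, -0.72], "gripper": 1},
    {"xyz": [0, 0, 0], "turn": [0, 0, -0.72], "gripper": 1},
    {"xyz": [0, 0, 0], "turn": [0, 0, 0], "gripper": 1}
  ]
}}

```text
time_s: 1.77
position: [0.4418, 0.1266, 0.25]
tool_rot: [[0.102, 0.995, -0.001], [0.995, -0.102, 0.0], [-0.0, -0.001, -1.0]]
ft_force: [-0.0, -0.1, -0.6]
grip_width: 0.0855
```

```bash
python3 - <<'E'
from h import *
im,d,i=shot('wrist','w1'); s=env.observe(); print(s['position'],np.round(s['tool_rot'],3).tolist()); print(np.round(i['extrinsics'],3).tolist(),i['fx'])
W=cloud(d,i); 
m=(W[...,2]>.055)&(W[...,2]<.09); n,l,st,c=cv2.connectedComponentsWithStats(m.astype(np.uint8))
for k in range(1,n):
    if st[k,4]>300:
        S=W[l==k]; print(st[k],c[k].round(),S.mean(0).round(4),((S.min(0)+S.max(0))/2).round(4),np.ptp(S,0).round(4))
E
```

```text
[0.44178325 0.12677787 0.25008881] [[0.105, 0.994, -0.001], [0.994, -0.105, -0.0], [-0.0, -0.001, -1.0]]
[[0.103, 0.942, 0.319, 0.36], [0.995, -0.097, -0.033, 0.135], [-0.0, 0.321, -0.947, 0.373], [0.0, 0.0, 0.0, 1.0]] 389.4143555867755
[ 244  198   53   55 2230] [270. 225.] [0.4347 0.0897 0.0761] [0.4366 0.089  0.0683] [0.0396 0.0399 0.0262]
[ 499  211   47   40 1268] [520. 231.] [0.462  0.29   0.0685] [0.4656 0.2947 0.0725] [0.0333 0.032  0.0348]
[ 359  217   55   54 2255] [386. 244.] [0.4631 0.1814 0.0657] [0.4648 0.1819 0.0618] [0.0445 0.044  0.0136]
[  44  299   64   60 2793] [ 75. 329.] [ 0.5128 -0.0962  0.0692] [ 0.5144 -0.0998  0.0654] [0.0527 0.0465 0.0207]
[ 476  340   58   66 1669] [512. 369.] [0.6016 0.2953 0.0597] [0.6052 0.2896 0.0613] [0.0691 0.0538 0.0126]
[  311   349   141   122 12672] [379. 409.] [0.6279 0.1665 0.0679] [0.6267 0.1683 0.0725] [0.1193 0.1308 0.035 ]
[   0  368  120   61 1631] [ 56. 404.] [ 0.5919 -0.1409  0.0659] [ 0.5798 -0.1446  0.0725] [0.032  0.1224 0.035 ]
```

View pics/w1.png

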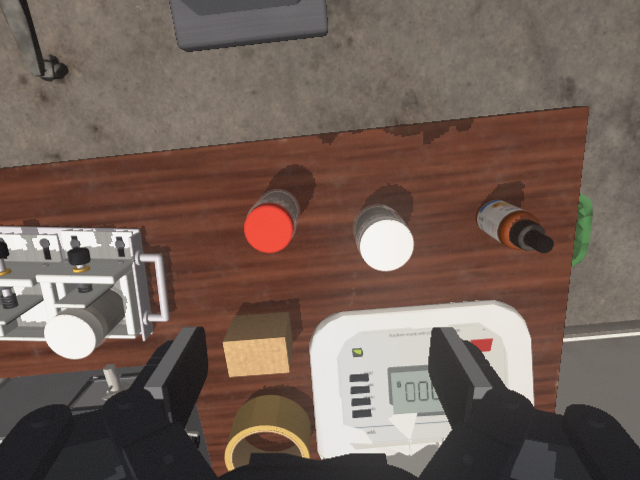

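Wrist view: tall cap (270,228), squat cap (385,243), bottle (520,230). Now the carrier from above.

Call:
{"fn": "step_arm", "kwargs": {
  "steps": [
    {"xyz": [-0.68, 0.06, 0], "turn": [0, 0, 0], "gripper": 1},
    {"xyz": [-0.68, 0.06, 0], "turn": [0, 0, 0], "gripper": 1},
    {"xyz": [-0.68, 0.06, 0], "turn": [0, 0, 0], "gripper": 1},
    {"xyz": [-0.68, 0.06, 0], "turn": [0, 0, 0], "gripper": 1},
    {"xyz": [-0.68, 0.06, 0], "turn": [0, 0, 0], "gripper": 1},
    {"xyz": [-0.68, 0.06, 0], "turn": [0, 0, 0], "gripper": 1},
    {"xyz": [-0.68, 0.06, 0], "turn": [0, 0, 0], "gripper": 1},
    {"xyz": [-0.68, 0.06, 0], "turn": [0, 0, 0], "gripper": 1},
    {"xyz": [-0.68, 0.06, 0], "turn": [0, 0, 0], "gripper": 1},
    {"xyz": [-0.68, 0.06, 0], "turn": [0, 0, 0], "gripper": 1},
    {"xyz": [-0.68, 0.06, 0], "turn": [0, 0, 0], "gripper": 1},
    {"xyz": [-0.68, 0.06, 0], "turn": [0, 0, 0], "gripper": 1},
    {"xyz": [0, 0, 0], "turn": [0, 0, 0], "gripper": 1}
  ]
}}

```text
time_s: 2.9
position: [0.4366, -0.2045, 0.25]
tool_rot: [[0.109, 0.994, -0.0], [0.994, -0.109, -0.001], [-0.001, -0.0, -1.0]]
ft_force: [0.1, 0.4, 0.0]
grip_width: 0.0857
```

```bash
python3 - <<'E'
from h import *
im,d,i=shot('wrist','w2'); s=env.observe(); print(s['position'],s['time_s']); 
W=cloud(d,i); np.save('pics/W2.npy',W)
m=(W[...,2]>.064)&(W[...,2]<.095)&(W[...,0]<.56); n,l,st,c=cv2.connectedComponentsWithStats(m.astype(np.uint8))
for k in range(1,n):
    if st[k,4]>300:
        S=W[l==k]; print(st[k],c[k].round(),S.mean(0).round(4),((S.min(0)+S.max(0))/2).round(4),np.ptp(S,0).round(4))
cv2.imwrite('pics/w2c.png',cv2.resize(im[:,:,::-1],(800,600),interpolation=cv2.INTER_CUBIC))
E
```

```text
[ 0.43649875 -0.20242607  0.24992114] 2.95
[ 160  277   56   54 2180] [187. 303.] [ 0.4866 -0.3182  0.082 ] [ 0.4891 -0.3205  0.0765] [0.0388 0.0402 0.025 ]
[ 420  280   54   49 2056] [447. 304.] [ 0.5158 -0.1022  0.0726] [ 0.5179 -0.1014  0.0697] [0.0442 0.0439 0.0113]
[   0  309   59   82 3300] [ 24. 356.] [ 0.5287 -0.4838  0.0683] [ 0.5225 -0.4892  0.0689] [0.0749 0.0521 0.0099]
```

View pics/w2c.png

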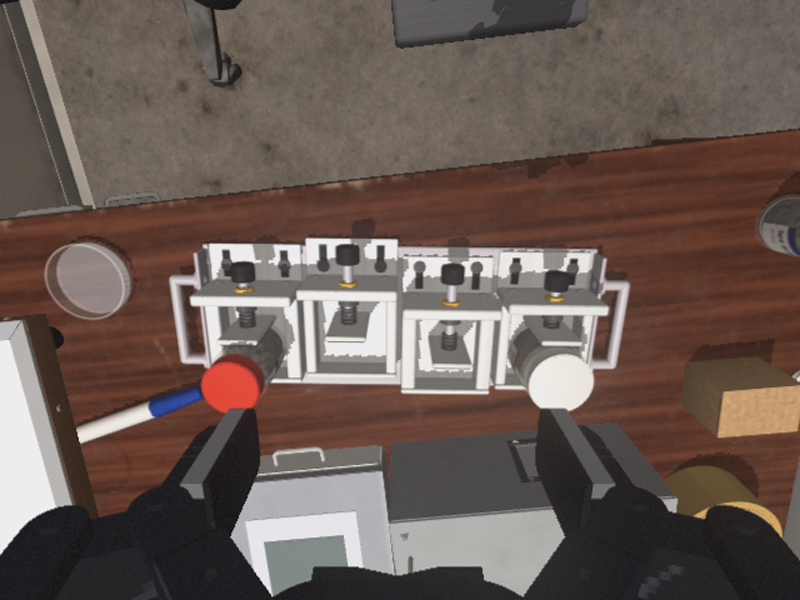

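```bash
python3 - <<'E'
from h import *
im=cv2.imread('pics/w2.png')
c=cv2.resize(im[185:325,230:410],(800,622),interpolation=cv2.INTER_CUBIC)[:600]; cv2.imwrite('pics/w2d.png',c)
W=np.load('pics/W2.npy'); 
m=(W[...,2]>.024)&(W[...,2]<.034)&(W[...,0]>.4)&(W[...,0]<.58)&(abs(W[...,1]+.21)<.19)
r=cv2.minAreaRect(W[m][:,:2].astype(np.float32)*1000); print(r)
print(np.histogram(W[...,2][(abs(W[...,0]-.5)<.07)&(abs(W[...,1]+.21)<.15)],bins=np.arange(0,.08,.003)))
E
```

```text
((479.9090576171875, -210.3736114501953), (164.3135528564453, 292.6481018066406), 11.914689064025879)
(array([1736, 3194, 6591,  531,  593,  675,  923,  915, 1031, 4738,  412,
        429,  526, 1025, 1370, 1108, 1417, 2011,  320,  339,  394,  712,
        272,  357, 1833,   88]), array([0.   , 0.003, 0.006, 0.009, 0.012, 0.015, 0.018, 0.021, 0.024,
       0.027, 0.03 , 0.033, 0.036, 0.039, 0.042, 0.045, 0.048, 0.051,
       0.054, 0.057, 0.06 , 0.063, 0.066, 0.069, 0.072, 0.075, 0.078]))
```

View pics/w2d.png

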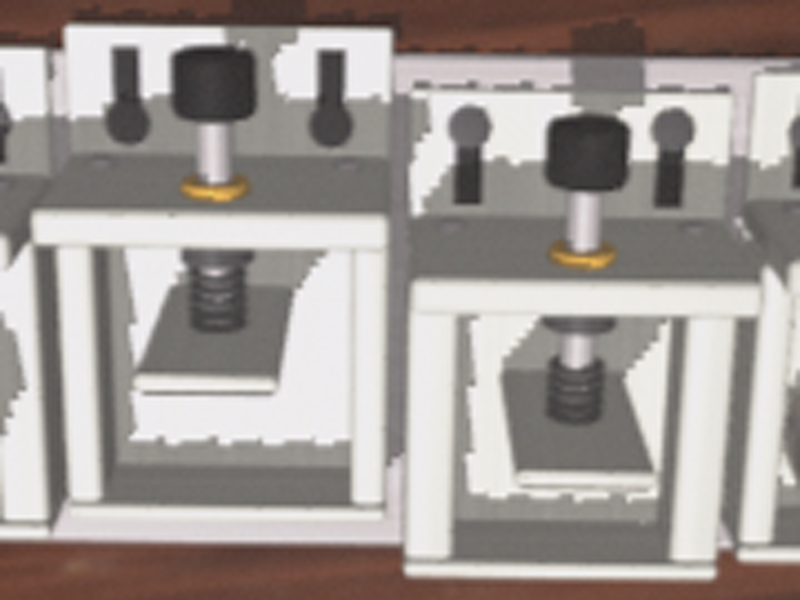

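```bash
cat > ray.py <<'E'
from h import *
def rayz(z,fx,u,v,zz):
    E=z['extrinsics']; r=E[:3,:3]@np.array([(u-z['cx'])/fx,(v-z['cy'])/fx,1]); o=E[:3,3]; return (o+r*(zz-o[2])/r[2])
E
python3 - <<'E'
from ray import *
z=dict(np.load('pics/w2.npz')); W=cloud(z['d'],z)
def p(n,cx,cy,zz):
    u=230+cx*.225;v=185+cy*.225
    print(n,(rayz(z,z['fx'],u,v,zz)*1000).round(1),'depth',(W[int(round(v)),int(round(u))]*1000).round(1))
for n,a,b in(('w inL rear',104,495),('w inR rear',352,495),('w inL fr',100,260),('w inR fr',356,260),('w outL',70,495),('w outR',386,495),('w rearwall L',110,506),('w rearwall R',350,506),
 ('n inL rear',450,550),('n inR rear',670,550),('n inL fr',454,330),('n inR fr',686,330),('n outL',408,550),('n outR',715,550),('n rear L',455,560),('n rear R',665,560)): p(n,a,b,.029)
for n,a,b in(('w cheek L',137,390),('w cheek R',277,388),('n cheek L',517,486),('n cheek R',654,482)): p(n,a,b,.062)
for n,a,b in(('w front L',60,240),('w front R',360,240),('n front L',440,310),('n front R',740,308)): p(n,a,b,.062)
S=W[(W[...,2]>.05)&(W[...,2]<.07)&(W[...,0]<.5)&(abs(W[...,1]+.21)<.1)]; print(np.percentile(S[:,2],[50,90,99]))
E
```

```text
w inL rear [ 510.4 -275.4   29. ] depth [ 512.5 -277.    23.4]
w inR rear [ 516.3 -221.4   29. ] depth [ 516.1 -221.6   28.5]
w inL fr [ 457.  -267.5   29. ] depth [ 461.1 -270.6   16.9]
w inR fr [ 462.8 -214.3   29. ] depth [ 463.3 -214.5   29.1]
w outL [ 509.6 -282.8   29. ] depth [ 509.6 -282.6   28.3]
w outR [ 517.1 -214.    29. ] depth [ 529.  -215.3    3.1]
w rearwall L [ 513.2 -274.5   29. ] depth [nan nan nan]
w rearwall R [ 518.9 -222.2   29. ] depth [ 519.8 -222.1   27.4]
n inL rear [ 532.  -201.4   29. ] depth [ 535.1 -201.8   23.4]
n inR rear [ 537.3 -153.1   29. ] depth [ 537.5 -152.9   29.1]
n inL fr [ 480.5 -195.5   29. ] depth [ 481.3 -195.6   26.1]
n inR fr [ 485.9 -146.7   29. ] depth [ 485.7 -147.    28.8]
n outL [ 531.  -210.7   29. ] depth [ 531.3 -210.5   28.8]
n outR [ 538.3 -143.2   29. ] depth [ 5.539e+02 -1.388e+02  5.000e-01]
n rear L [ 534.5 -200.6   29. ] depth [ 534.5 -200.9   29. ]
n rear R [ 539.6 -154.3   29. ] depth [ 541.5 -153.5   25.5]
w cheek L [ 474.1 -257.7   62. ] depth [ 474.2 -257.5   62.4]
w cheek R [ 476.6 -230.7   62. ] depth [ 498.4 -237.4    5.6]
n cheek L [ 502.4 -186.3   62. ] depth [ 500.1 -186.7   66.2]
n cheek R [ 504.5 -159.4   62. ] depth [ 531.1 -153.     5.6]
w front L [ 442.5 -267.3   62. ] depth [ 445.3 -269.2   52.2]
w front R [ 448.6 -211.3   62. ] depth [ 451.9 -211.8   51.4]
n front L [ 464.1 -197.7   62. ] depth [ 468.2 -197.8   51.3]
n front R [ 470.  -140.9   62. ] depth [ 473.3 -139.6   52. ]
[0.05186927 0.06480626 0.06945518]
```

Crop: wide cell inner walls at (104..352), rear lip y≈506; narrow (450..670), lip y≈560. The widths come out at 54.3 and 48.6 mm, as they should, with yaw about -6.2°. Fetching the tall jar.

Call:
{"fn": "step_arm", "kwargs": {
  "steps": [
    {"xyz": [0.66, -0.07, 0], "turn": [0, 0, 0], "gripper": 1},
    {"xyz": [0.66, -0.07, 0], "turn": [0, 0, 0], "gripper": 1},
    {"xyz": [0.66, -0.07, 0], "turn": [0, 0, 0], "gripper": 1},
    {"xyz": [0.66, -0.07, 0], "turn": [0, 0, 0], "gripper": 1},
    {"xyz": [0.66, -0.07, 0], "turn": [0, 0, 0], "gripper": 1},
    {"xyz": [0.66, -0.07, 0], "turn": [0, 0, 0], "gripper": 1},
    {"xyz": [0.66, -0.07, 0], "turn": [0, 0, 0], "gripper": 1},
    {"xyz": [0.66, -0.07, 0], "turn": [0, 0, 0], "gripper": 1},
    {"xyz": [0.66, -0.07, 0], "turn": [0, 0, 0], "gripper": 1},
    {"xyz": [0.66, -0.07, 0], "turn": [0, 0, 0], "gripper": 1},
    {"xyz": [0.66, -0.07, 0], "turn": [0, 0, 0], "gripper": 1},
    {"xyz": [0, 0, 0.6], "turn": [0, 0, 0], "gripper": 1},
    {"xyz": [0, 0, 0.6], "turn": [0, 0, 0], "gripper": 1},
    {"xyz": [0, 0, 0.6], "turn": [0, 0, 0], "gripper": 1},
    {"xyz": [0, 0, 0.6], "turn": [0, 0, 0], "gripper": 1},
    {"xyz": [0, 0, 0.6], "turn": [0, 0, 0], "gripper": 1},
    {"xyz": [0, 0, 0], "turn": [0, 0, 0], "gripper": 1}
  ]
}}

```text
time_s: 4.37
position: [0.4337, 0.0922, 0.1272]
tool_rot: [[0.104, 0.995, -0.007], [0.995, -0.104, 0.001], [-0.0, -0.007, -1.0]]
ft_force: [-0.6, 0.7, -0.7]
grip_width: 0.0849
```

```bash
python3 - <<'E'
from h import *
s=env.observe(); print(s['position'],s['tool_rot'][:2,:2].round(4).tolist())
E
```

```text
[0.43366013 0.09220241 0.12720215] [[0.104, 0.9945], [0.9946, -0.104]]
```

Call:
{"fn": "step_arm", "kwargs": {
  "steps": [
    {"xyz": [-0.08, 0.09, 0], "turn": [0, 0, 0], "gripper": 1},
    {"xyz": [0, 0, 0.45], "turn": [0, 0, 0], "gripper": 1},
    {"xyz": [0, 0, 0.5], "turn": [0, 0, 0], "gripper": 1},
    {"xyz": [0, 0, 0.5], "turn": [0, 0, 0], "gripper": 1},
    {"xyz": [0, 0, 0.5], "turn": [0, 0, 0], "gripper": 1},
    {"xyz": [0, 0, 0], "turn": [0, 0, 0], "gripper": 1},
    {"xyz": [0, 0, 0], "turn": [0, 0, 0], "gripper": 1}
  ]
}}

```text
time_s: 4.95
position: [0.4401, 0.0877, 0.0534]
tool_rot: [[0.104, 0.995, 0.001], [0.995, -0.104, -0.0], [-0.0, 0.001, -1.0]]
ft_force: [0.8, -0.6, 0.7]
grip_width: 0.0852
```

Call:
{"fn": "step_arm", "kwargs": {
  "squeeze": 60,
  "steps": [
    {"xyz": [0, -0.07, 0.13], "turn": [0, 0, 0], "gripper": 1},
    {"xyz": [0, 0, 0], "turn": [0, 0, 0], "gripper": -1},
    {"xyz": [0, 0, 0], "turn": [0, 0, 0], "gripper": -1},
    {"xyz": [0, 0, 0], "turn": [0, 0, 0], "gripper": -1},
    {"xyz": [0, 0, 0], "turn": [0, 0, 0], "gripper": -1},
    {"xyz": [0, 0, 0], "turn": [0, 0, 0], "gripper": -1},
    {"xyz": [0, 0, 0], "turn": [0, 0, 0], "gripper": -1},
    {"xyz": [0, 0, 0], "turn": [0, 0, 0], "gripper": -1},
    {"xyz": [0, 0, 0], "turn": [0, 0, 0], "gripper": -1},
    {"xyz": [0, 0, 0], "turn": [0, 0, 0], "gripper": -1}
  ]
}}

```text
time_s: 5.78
position: [0.437, 0.088, 0.0479]
tool_rot: [[0.104, 0.995, 0.001], [0.995, -0.104, -0.0], [0.0, 0.001, -1.0]]
ft_force: [-1.7, 0.1, 8.6]
grip_width: 0.04
```

```bash
python3 - <<'E'
from h import *
s=env.observe(); print(s['position'],s['tool_rot'][:2,:2].round(4).tolist(),s['grip_width'],s['ft_force'])
E
```

```text
[0.43696917 0.08796986 0.0479229 ] [[0.1038, 0.9946], [0.9946, -0.1038]] 0.03996224756826398 [-1.65614824  0.07496148  8.59548793]
```

Call:
{"fn": "step_arm", "kwargs": {
  "steps": [
    {"xyz": [0, 0, -0.6], "turn": [0, 0, 0], "gripper": -1},
    {"xyz": [0, 0, -0.6], "turn": [0, 0, 0], "gripper": -1},
    {"xyz": [0, 0, -0.6], "turn": [0, 0, 0], "gripper": -1},
    {"xyz": [0, 0, -0.6], "turn": [0, 0, 0], "gripper": -1},
    {"xyz": [0, 0, -0.6], "turn": [0, 0, 0], "gripper": -1},
    {"xyz": [0, 0, 0], "turn": [0, 0, 0], "gripper": -1}
  ]
}}

```text
time_s: 6.28
position: [0.4382, 0.088, 0.1711]
tool_rot: [[0.104, 0.995, 0.008], [0.995, -0.104, -0.001], [0.0, 0.008, -1.0]]
ft_force: [1.1, 1.1, -0.8]
grip_width: 0.04
```

```bash
python3 - <<'E'
from h import *
s=env.observe(); print(s['position'],s['grip_width'],s['ft_force'])
for f in('top0','scene0'):
    z=dict(np.load(f'pics/{f}.npz')); W=cloud(z['d'],z)
    for a in np.arange(-.30,-.08,.02):
        S=W[(W[...,0]>.5)&(W[...,0]<.62)&(W[...,1]>a)&(W[...,1]<a+.02)&(W[...,2]>.034)]
        print(f,round(a,2),[ (round(x,3),round(S[(S[:,0]>x)&(S[:,0]<x+.01)][:,2].max(),3)) for x in np.arange(.54,.6,.01) if ((S[:,0]>x)&(S[:,0]<x+.01)).any()])
E
```

```text
[0.43821028 0.08798228 0.1711418 ] 0.039978357445403304 [ 1.09238567  1.08494702 -0.75567443]
top0 -0.3 [(np.float64(0.59), np.float64(0.053))]
top0 -0.28 [(np.float64(0.59), np.float64(0.053))]
top0 -0.26 [(np.float64(0.59), np.float64(0.052))]
top0 -0.24 [(np.float64(0.59), np.float64(0.11))]
top0 -0.22 [(np.float64(0.59), np.float64(0.111))]
top0 -0.2 [(np.float64(0.59), np.float64(0.111))]
top0 -0.18 [(np.float64(0.59), np.float64(0.109))]
top0 -0.16 [(np.float64(0.59), np.float64(0.11))]
top0 -0.14 [(np.float64(0.59), np.float64(0.11))]
top0 -0.12 [(np.float64(0.59), np.float64(0.108))]
top0 -0.1 [(np.float64(0.56), np.float64(0.061)), (np.float64(0.57), np.float64(0.059)), (np.float64(0.58), np.float64(0.065)), (np.float64(0.59), np.float64(0.11))]
scene0 -0.3 [(np.float64(0.58), np.float64(0.041)), (np.float64(0.59), np.float64(0.05))]
scene0 -0.28 [(np.float64(0.59), np.float64(0.051))]
scene0 -0.26 [(np.float64(0.59), np.float64(0.05))]
scene0 -0.24 [(np.float64(0.58), np.float64(0.083)), (np.float64(0.59), np.float64(0.106))]
scene0 -0.22 [(np.float64(0.58), np.float64(0.087)), (np.float64(0.59), np.float64(0.108))]
scene0 -0.2 [(np.float64(0.58), np.float64(0.084)), (np.float64(0.59), np.float64(0.106))]
scene0 -0.18 [(np.float64(0.58), np.float64(0.1)), (np.float64(0.59), np.float64(0.107))]
scene0 -0.16 [(np.float64(0.58), np.float64(0.093)), (np.float64(0.59), np.float64(0.108))]
scene0 -0.14 [(np.float64(0.58), np.float64(0.081)), (np.float64(0.59), np.float64(0.106))]
scene0 -0.12 [(np.float64(0.58), np.float64(0.083)), (np.float64(0.59), np.float64(0.106))]
scene0 -0.1 [(np.float64(0.56), np.float64(0.057)), (np.float64(0.57), np.float64(0.061)), (np.float64(0.58), np.float64(0.099)), (np.float64(0.59), np.float64(0.107))]
```

Call:
{"fn": "step_arm", "kwargs": {
  "steps": [
    {"xyz": [-0.63, 0.3, 0], "turn": [0, 0, 0], "gripper": -1},
    {"xyz": [-0.63, 0.3, 0], "turn": [0, 0, 0], "gripper": -1},
    {"xyz": [-0.63, 0.3, 0], "turn": [0, 0, 0], "gripper": -1},
    {"xyz": [-0.63, 0.3, 0], "turn": [0, 0, 0], "gripper": -1},
    {"xyz": [-0.63, 0.3, 0], "turn": [0, 0, 0], "gripper": -1},
    {"xyz": [-0.63, 0.3, 0], "turn": [0, 0, 0], "gripper": -1},
    {"xyz": [-0.63, 0.3, 0], "turn": [0, 0, 0], "gripper": -1},
    {"xyz": [-0.63, 0.3, 0], "turn": [0, 0, 0], "gripper": -1},
    {"xyz": [-0.63, 0.3, 0], "turn": [0, 0, 0], "gripper": -1},
    {"xyz": [-0.63, 0.3, 0], "turn": [0, 0, 0], "gripper": -1},
    {"xyz": [0, 0, 0], "turn": [0, 0, 0], "gripper": -1},
    {"xyz": [0, 0, 0], "turn": [0, 0, 0], "gripper": -1}
  ]
}}

```text
time_s: 7.28
position: [0.5296, -0.1759, 0.1662]
tool_rot: [[0.106, 0.994, -0.001], [0.994, -0.106, 0.001], [0.001, -0.001, -1.0]]
ft_force: [0.0, 0.9, -1.0]
grip_width: 0.0398
```

```bash
cat > st.py <<'E'
from h import *
e=np.array([.994,-.109]);f=np.array([.109,.994])
s=env.observe(); p=s['position']; R=s['tool_rot']; F=s['ft_force']
print('t',round(s['time_s'],2),'pos',p.round(4),'X,Y',(np.array([e@p[:2],f@p[:2]])*1000).round(1),'yaw',np.degrees(np.arctan2(R[0,0],R[1,0])).round(2),'tilt',R[:2,2].round(4),'F carrier',(e@F[:2]).round(1),(f@F[:2]).round(1),F[2].round(1),'w',round(s['grip_width'],4))
E
python3 st.py
```

```text
t 7.28 pos [ 0.5296 -0.1759  0.1662] X,Y [ 545.6 -117.2] yaw 6.07 tilt [-0.0012  0.0008] F carrier -0.0 0.9 -1.0 w 0.0398
```

Call:
{"fn": "step_arm", "kwargs": {
  "steps": [
    {"xyz": [0, 0.04, 0.4], "turn": [0, 0, -0.04], "gripper": -1},
    {"xyz": [0, 0, 0.4], "turn": [0, 0, 0], "gripper": -1},
    {"xyz": [0, 0, 0.4], "turn": [0, 0, 0], "gripper": -1},
    {"xyz": [0, 0, 0.4], "turn": [0, 0, 0], "gripper": -1},
    {"xyz": [0, 0, 0.4], "turn": [0, 0, 0], "gripper": -1},
    {"xyz": [0, 0, 0], "turn": [0, 0, 0], "gripper": -1},
    {"xyz": [0, 0, 0], "turn": [0, 0, 0], "gripper": -1}
  ]
}}

```text
time_s: 7.87
position: [0.5309, -0.1742, 0.0869]
tool_rot: [[0.1, 0.995, -0.002], [0.995, -0.1, 0.001], [0.001, -0.002, -1.0]]
ft_force: [0.4, -0.9, -0.2]
grip_width: 0.0403
```

```bash
python3 st.py; python3 - <<'E'
from h import *
im,d,i=shot('scene','s2'); cv2.imwrite('pics/s2c.png',cv2.resize(im[200:380,260:460,::-1],(660,594),interpolation=cv2.INTER_CUBIC))
E
```

```text
t 7.87 pos [ 0.5309 -0.1742  0.0869] X,Y [ 546.7 -115.3] yaw 5.72 tilt [-0.0017  0.0011] F carrier 0.5 -0.8 -0.2 w 0.0403
```

View pics/s2c.png

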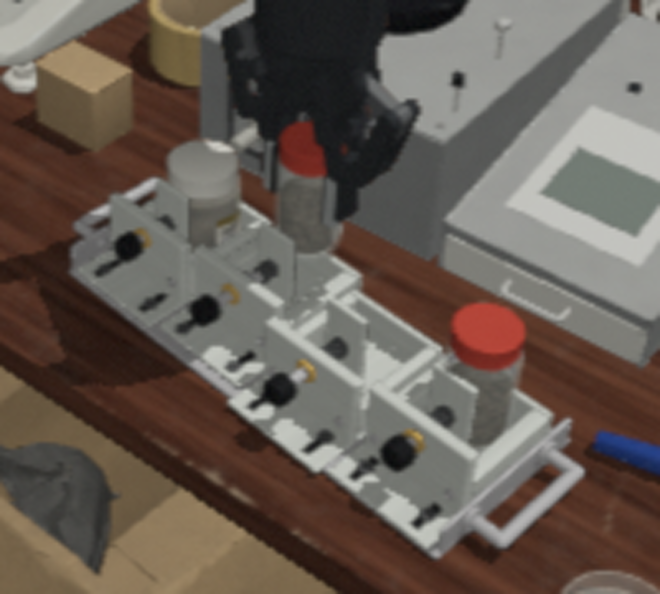

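Jar hangs behind the cheek above the rear wall, clear of its neighbours (jar at (305,220) in the crop). Aligning and drawing the cheek back.

Call:
{"fn": "step_arm", "kwargs": {
  "steps": [
    {"xyz": [-0.045, 0, 0], "turn": [0, 0, 0.1], "gripper": -1},
    {"xyz": [0, -0.08, 0], "turn": [0, 0, 0], "gripper": -1},
    {"xyz": [0, -0.08, 0], "turn": [0, 0, 0], "gripper": -1},
    {"xyz": [0, -0.08, 0], "turn": [0, 0, 0], "gripper": -1},
    {"xyz": [0, -0.08, 0], "turn": [0, 0, 0], "gripper": -1},
    {"xyz": [0, 0, 0], "turn": [0, 0, 0], "gripper": -1},
    {"xyz": [0, 0, 0], "turn": [0, 0, 0], "gripper": -1}
  ]
}}

```text
time_s: 8.5
position: [0.5189, -0.1758, 0.0876]
tool_rot: [[0.109, 0.994, 0.002], [0.994, -0.109, -0.001], [-0.0, 0.002, -1.0]]
ft_force: [4.9, 0.5, 1.5]
grip_width: 0.0396
```

```bash
python3 st.py
```

```text
t 8.5 pos [ 0.5189 -0.1758  0.0876] X,Y [ 535.  -118.2] yaw 6.24 tilt [ 0.0016 -0.0006] F carrier 4.8 1.0 1.5 w 0.0396
```

Call:
{"fn": "step_arm", "kwargs": {
  "steps": [
    {"xyz": [0, -0.05, 0], "turn": [0, 0, 0], "gripper": -1},
    {"xyz": [0, -0.05, 0], "turn": [0, 0, 0], "gripper": -1},
    {"xyz": [0, 0, 0], "turn": [0, 0, 0], "gripper": -1}
  ]
}}

```text
time_s: 8.75
position: [0.5151, -0.1754, 0.0876]
tool_rot: [[0.109, 0.994, 0.002], [0.994, -0.109, -0.001], [-0.001, 0.002, -1.0]]
ft_force: [5.6, 0.8, 1.3]
grip_width: 0.04
```

Call:
{"fn": "step_arm", "kwargs": {
  "steps": [
    {"xyz": [0, -0.05, 0], "turn": [0, 0, 0], "gripper": -1},
    {"xyz": [0, 0, 0], "turn": [0, 0, 0], "gripper": -1}
  ]
}}

```text
time_s: 8.92
position: [0.5133, -0.1752, 0.0876]
tool_rot: [[0.109, 0.994, 0.002], [0.994, -0.109, -0.001], [-0.001, 0.002, -1.0]]
ft_force: [6.0, 1.4, 0.6]
grip_width: 0.0399
```

```bash
python3 st.py
```

```text
t 8.92 pos [ 0.5133 -0.1752  0.0876] X,Y [ 529.3 -118.2] yaw 6.24 tilt [ 0.0024 -0.0008] F carrier 5.8 2.1 0.6 w 0.0399
```

Call:
{"fn": "step_arm", "kwargs": {
  "steps": [
    {"xyz": [0, -0.03, 0], "turn": [0, 0, 0], "gripper": -1},
    {"xyz": [0, 0, 0], "turn": [0, 0, 0], "gripper": -1}
  ]
}}

```text
time_s: 9.08
position: [0.5123, -0.1751, 0.0876]
tool_rot: [[0.109, 0.994, 0.003], [0.994, -0.109, -0.001], [-0.001, 0.003, -1.0]]
ft_force: [6.4, 0.5, 2.0]
grip_width: 0.0397
```

Call:
{"fn": "step_arm", "kwargs": {
  "steps": [
    {"xyz": [0, -0.03, 0], "turn": [0, 0, 0], "gripper": -1},
    {"xyz": [0, 0, 0], "turn": [0, 0, 0], "gripper": -1}
  ]
}}

```text
time_s: 9.25
position: [0.5117, -0.1751, 0.0877]
tool_rot: [[0.109, 0.994, 0.004], [0.994, -0.109, -0.001], [-0.001, 0.004, -1.0]]
ft_force: [8.4, 0.8, -0.3]
grip_width: 0.0402
```

```bash
python3 st.py
```

```text
t 9.25 pos [ 0.5117 -0.1751  0.0877] X,Y [ 527.7 -118.3] yaw 6.25 tilt [ 0.0042 -0.0011] F carrier 8.3 1.7 -0.3 w 0.0402
```

Call:
{"fn": "step_arm", "kwargs": {
  "steps": [
    {"xyz": [0, -0.025, 0], "turn": [0, 0, 0], "gripper": -1},
    {"xyz": [0, 0, 0], "turn": [0, 0, 0], "gripper": -1}
  ]
}}

```text
time_s: 9.42
position: [0.5114, -0.1751, 0.0879]
tool_rot: [[0.109, 0.994, 0.006], [0.994, -0.109, -0.001], [-0.001, 0.006, -1.0]]
ft_force: [12.2, 1.2, -0.6]
grip_width: 0.0396
```

```bash
python3 st.py
```

```text
t 9.42 pos [ 0.5114 -0.1751  0.0879] X,Y [ 527.4 -118.3] yaw 6.27 tilt [ 0.0062 -0.0015] F carrier 12.0 2.5 -0.6 w 0.0396
```

Stop felt at X≈528 (force rises steeply from 6 to 12 N). Backing off about 1 mm and lowering.

Call:
{"fn": "step_arm", "kwargs": {
  "steps": [
    {"xyz": [0.03, 0.065, 0], "turn": [0, 0, 0], "gripper": -1},
    {"xyz": [0, 0, 0.1], "turn": [0, 0, 0], "gripper": -1},
    {"xyz": [0, 0, 0.15], "turn": [0, 0, 0], "gripper": -1},
    {"xyz": [0, 0, 0], "turn": [0, 0, 0], "gripper": -1}
  ]
}}

```text
time_s: 9.75
position: [0.5127, -0.1743, 0.0769]
tool_rot: [[0.108, 0.994, 0.002], [0.994, -0.108, -0.001], [-0.001, 0.002, -1.0]]
ft_force: [5.8, -1.3, -3.2]
grip_width: 0.04
```

```bash
python3 st.py
```

```text
t 9.75 pos [ 0.5127 -0.1743  0.0769] X,Y [ 528.7 -117.4] yaw 6.23 tilt [ 0.002  -0.0013] F carrier 5.9 -0.6 -3.2 w 0.04
```

Call:
{"fn": "step_arm", "kwargs": {
  "steps": [
    {"xyz": [0, 0, 0.12], "turn": [0, 0, 0], "gripper": -1},
    {"xyz": [0, 0, 0.12], "turn": [0, 0, 0], "gripper": -1},
    {"xyz": [0, 0, 0], "turn": [0, 0, 0], "gripper": -1}
  ]
}}

```text
time_s: 10.0
position: [0.5127, -0.1743, 0.0674]
tool_rot: [[0.109, 0.994, 0.002], [0.994, -0.109, -0.001], [-0.001, 0.002, -1.0]]
ft_force: [6.5, -1.7, -3.0]
grip_width: 0.0398
```

```bash
python3 st.py
```

```text
t 10.0 pos [ 0.5127 -0.1743  0.0674] X,Y [ 528.7 -117.4] yaw 6.23 tilt [ 0.002  -0.0013] F carrier 6.6 -1.0 -3.0 w 0.0398
```

Call:
{"fn": "step_arm", "kwargs": {
  "steps": [
    {"xyz": [0, 0, 0.12], "turn": [0, 0, 0], "gripper": -1},
    {"xyz": [0, 0, 0.12], "turn": [0, 0, 0], "gripper": -1},
    {"xyz": [0, 0, 0], "turn": [0, 0, 0], "gripper": -1}
  ]
}}

```text
time_s: 10.25
position: [0.5128, -0.1744, 0.0578]
tool_rot: [[0.108, 0.994, 0.002], [0.994, -0.108, -0.001], [-0.001, 0.002, -1.0]]
ft_force: [6.9, -2.3, -3.0]
grip_width: 0.0398
```

Call:
{"fn": "step_arm", "kwargs": {
  "steps": [
    {"xyz": [0, 0, 0.04], "turn": [0, 0, 0], "gripper": -1},
    {"xyz": [0, 0, 0.03], "turn": [0, 0, 0], "gripper": -1},
    {"xyz": [0, 0, 0], "turn": [0, 0, 0], "gripper": -1}
  ]
}}

```text
time_s: 10.5
position: [0.5129, -0.1744, 0.0555]
tool_rot: [[0.109, 0.994, 0.003], [0.994, -0.109, -0.002], [-0.001, 0.003, -1.0]]
ft_force: [6.2, -1.6, 0.5]
grip_width: 0.0398
```

```bash
python3 st.py
```

```text
t 10.5 pos [ 0.5129 -0.1744  0.0555] X,Y [ 528.9 -117.5] yaw 6.23 tilt [ 0.0026 -0.0016] F carrier 6.4 -0.9 0.5 w 0.0398
```

Call:
{"fn": "step_arm", "kwargs": {
  "steps": [
    {"xyz": [0, 0, 0.025], "turn": [0, 0, 0], "gripper": -1},
    {"xyz": [0, 0, 0], "turn": [0, 0, 0], "gripper": -1}
  ]
}}

```text
time_s: 10.67
position: [0.513, -0.1744, 0.055]
tool_rot: [[0.108, 0.994, 0.003], [0.994, -0.108, -0.002], [-0.002, 0.003, -1.0]]
ft_force: [5.7, -0.4, 4.1]
grip_width: 0.04
```

```bash
python3 st.py
```

```text
t 10.67 pos [ 0.513  -0.1744  0.055 ] X,Y [ 528.9 -117.5] yaw 6.23 tilt [ 0.0029 -0.0019] F carrier 5.7 0.2 4.1 w 0.04
```

Call:
{"fn": "step_arm", "kwargs": {
  "steps": [
    {"xyz": [0, 0.04, 0], "turn": [0, 0, 0], "gripper": -1},
    {"xyz": [0, 0, 0], "turn": [0, 0, 0], "gripper": -1}
  ]
}}

```text
time_s: 10.83
position: [0.5139, -0.1745, 0.055]
tool_rot: [[0.108, 0.994, 0.001], [0.994, -0.108, -0.001], [-0.001, 0.001, -1.0]]
ft_force: [0.8, -0.8, 6.0]
grip_width: 0.0398
```

```bash
python3 st.py
```

```text
t 10.83 pos [ 0.5139 -0.1745  0.055 ] X,Y [ 529.8 -117.4] yaw 6.21 tilt [ 0.0009 -0.0015] F carrier 0.9 -0.7 6.0 w 0.0398
```

Call:
{"fn": "step_arm", "kwargs": {
  "steps": [
    {"xyz": [0, 0.04, 0], "turn": [0, 0, 0], "gripper": -1},
    {"xyz": [0, 0, 0], "turn": [0, 0, 0], "gripper": -1}
  ]
}}

```text
time_s: 11.0
position: [0.5154, -0.1746, 0.055]
tool_rot: [[0.108, 0.994, 0.001], [0.994, -0.108, -0.001], [-0.001, 0.001, -1.0]]
ft_force: [1.3, -2.1, 7.9]
grip_width: 0.0398
```

```bash
python3 st.py
```

```text
t 11.0 pos [ 0.5154 -0.1746  0.055 ] X,Y [ 531.3 -117.4] yaw 6.21 tilt [ 0.0007 -0.0014] F carrier 1.5 -1.9 7.9 w 0.0398
```

Call:
{"fn": "step_arm", "kwargs": {
  "steps": [
    {"xyz": [0, 0.03, 0], "turn": [0, 0, 0], "gripper": -1},
    {"xyz": [0, 0, 0], "turn": [0, 0, 0], "gripper": -1}
  ]
}}

```text
time_s: 11.17
position: [0.5158, -0.1747, 0.055]
tool_rot: [[0.108, 0.994, -0.001], [0.994, -0.108, -0.001], [-0.001, -0.001, -1.0]]
ft_force: [-2.0, -0.2, 9.7]
grip_width: 0.0399
```

```bash
python3 st.py
```

```text
t 11.17 pos [ 0.5158 -0.1747  0.055 ] X,Y [ 531.7 -117.4] yaw 6.2 tilt [-0.0012 -0.001 ] F carrier -2.0 -0.4 9.7 w 0.0399
```

Call:
{"fn": "step_arm", "kwargs": {
  "steps": [
    {"xyz": [0, 0, 0], "turn": [0, 0, 0], "gripper": 0.25},
    {"xyz": [0, 0, 0], "turn": [0, 0, 0], "gripper": 0.25},
    {"xyz": [0, 0, 0], "turn": [0, 0, 0], "gripper": 0.25},
    {"xyz": [0, 0, 0], "turn": [0, 0, 0], "gripper": 0.25},
    {"xyz": [0, 0, 0], "turn": [0, 0, 0], "gripper": 0.25}
  ]
}}

```text
time_s: 11.58
position: [0.5161, -0.1741, 0.0539]
tool_rot: [[0.108, 0.994, -0.001], [0.994, -0.108, 0.0], [0.0, -0.001, -1.0]]
ft_force: [0.3, -0.2, 0.0]
grip_width: 0.0538
```

Call:
{"fn": "step_arm", "kwargs": {
  "steps": [
    {"xyz": [0, 0, -0.4], "turn": [0, 0, 0], "gripper": 0.25},
    {"xyz": [0, 0, -0.6], "turn": [0, 0, 0], "gripper": 0.25},
    {"xyz": [0, 0, -0.7], "turn": [0, 0, 0], "gripper": 0.25},
    {"xyz": [0, 0, -0.7], "turn": [0, 0, 0], "gripper": 0.25},
    {"xyz": [0, 0, -0.6], "turn": [0, 0, 0], "gripper": 0.25},
    {"xyz": [0.67, -0.17, 0], "turn": [0, 0, 0], "gripper": 1},
    {"xyz": [0.67, -0.17, 0], "turn": [0, 0, 0], "gripper": 1},
    {"xyz": [0.67, -0.17, 0], "turn": [0, 0, 0], "gripper": 1},
    {"xyz": [0.67, -0.17, 0], "turn": [0, 0, 0], "gripper": 1},
    {"xyz": [0.67, -0.17, 0], "turn": [0, 0, 0], "gripper": 1},
    {"xyz": [0.67, -0.17, 0], "turn": [0, 0, 0], "gripper": 1},
    {"xyz": [0.67, -0.17, 0], "turn": [0, 0, 0], "gripper": 1},
    {"xyz": [0.67, -0.17, 0], "turn": [0, 0, 0], "gripper": 1},
    {"xyz": [0.67, -0.17, 0], "turn": [0, 0, 0], "gripper": 1},
    {"xyz": [0.67, -0.17, 0], "turn": [0, 0, 0], "gripper": 1},
    {"xyz": [0.67, -0.17, 0], "turn": [0, 0, 0], "gripper": 1},
    {"xyz": [0.67, -0.17, 0], "turn": [0, 0, 0], "gripper": 1},
    {"xyz": [0.67, -0.17, 0], "turn": [0, 0, 0], "gripper": 1},
    {"xyz": [0, 0, 0], "turn": [0, 0, 0], "gripper": 1},
    {"xyz": [0, 0, 0], "turn": [0, 0, 0], "gripper": 1}
  ]
}}

```text
time_s: 13.25
position: [0.4658, 0.1826, 0.174]
tool_rot: [[0.106, 0.994, -0.0], [0.994, -0.106, -0.0], [-0.0, -0.0, -1.0]]
ft_force: [0.6, -0.3, -0.1]
grip_width: 0.0856
```

```bash
python3 st.py; python3 - <<'E'
from h import *
im,d,i=shot('scene','s3'); cv2.imwrite('pics/s3c.png',cv2.resize(im[200:380,260:460,::-1],(660,594),interpolation=cv2.INTER_CUBIC))
W=cloud(d,i); m=(W[...,2]>.064)&(W[...,0]<.56)&(W[...,1]<-.05)&(W[...,1]>-.38); n,l,st,c=cv2.connectedComponentsWithStats(m.astype(np.uint8))
for k in range(1,n):
    if st[k,4]>60: S=W[l==k]; print(st[k],S.mean(0).round(4),S.max(0).round(4))
im,d,i=shot('top'); W=cloud(d,i); m=(W[...,2]>.064)&(W[...,0]<.57)&(W[...,1]<-.05)&(W[...,1]>-.38); n,l,st,c=cv2.connectedComponentsWithStats(m.astype(np.uint8))
for k in range(1,n):
    if st[k,4]>60: S=W[l==k]; print(st[k],S.mean(0).round(4),S.max(0).round(4))
E
```

```text
t 13.25 pos [0.4658 0.1826 0.174 ] X,Y [443.1 232.3] yaw 6.09 tilt [-0.0003 -0.0003] F carrier 0.6 -0.2 -0.1 w 0.0856
[308 242  25  19 301] [ 0.5113 -0.1038  0.0714] [ 0.5392 -0.0808  0.0756]
[336 253  24  23 382] [ 0.5078 -0.1792  0.0789] [ 0.5345 -0.1574  0.0881]
[392 292  27  27 512] [ 0.4814 -0.3243  0.0795] [ 0.5094 -0.3027  0.0888]
[   0  323  105  114 9057] [ 0.0033 -0.086   0.1579] [ 0.0719 -0.05    0.2144]
[320 251  16  16 205] [ 0.5187 -0.1003  0.0735] [ 0.5402 -0.0799  0.0797]
[347 252  15  18 200] [ 0.5143 -0.1728  0.0829] [ 0.5349 -0.154   0.0928]
[400 261  17  18 214] [ 0.4883 -0.3183  0.0823] [ 0.5105 -0.2994  0.092 ]
[308 436  23  44 834] [ 0.0357 -0.0726  0.1779] [ 0.0754 -0.0501  0.2167]
```

View pics/s3c.png

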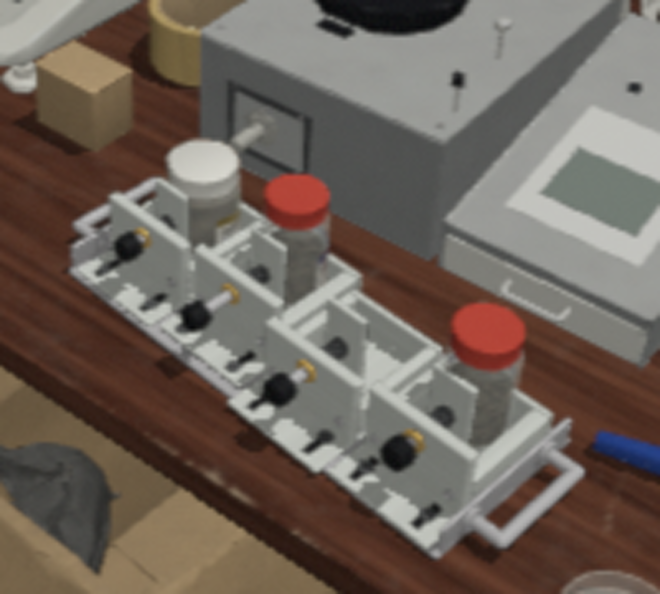

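The tall jar is upright in the narrow cell at (297,240) with its knob drawn out, the same height as the packed one. Now the squat jar.

Call:
{"fn": "step_arm", "kwargs": {
  "steps": [
    {"xyz": [-0.03, -0.04, 0.5], "turn": [0, 0, 0], "gripper": 1},
    {"xyz": [0, 0, 0.6], "turn": [0, 0, 0], "gripper": 1},
    {"xyz": [0, 0, 0.6], "turn": [0, 0, 0], "gripper": 1},
    {"xyz": [0, 0, 0.6], "turn": [0, 0, 0], "gripper": 1},
    {"xyz": [0, 0, 0.5], "turn": [0, 0, 0], "gripper": 1},
    {"xyz": [0, 0, 0.4], "turn": [0, 0, 0], "gripper": 1},
    {"xyz": [0, 0, 0], "turn": [0, 0, 0], "gripper": 1},
    {"xyz": [0, 0, 0], "turn": [0, 0, 0], "gripper": 1}
  ]
}}

```text
time_s: 14.02
position: [0.4646, 0.1798, 0.046]
tool_rot: [[0.11, 0.994, -0.001], [0.994, -0.11, -0.0], [-0.0, -0.001, -1.0]]
ft_force: [-0.3, 0.3, 0.9]
grip_width: 0.0855
```

```bash
python3 st.py
```

```text
t 14.02 pos [0.4646 0.1798 0.046 ] X,Y [442.3 229.4] yaw 6.31 tilt [-0.0012 -0.0003] F carrier -0.4 0.3 0.9 w 0.0855
```

Call:
{"fn": "step_arm", "kwargs": {
  "squeeze": 60,
  "steps": [
    {"xyz": [0.03, 0, 0], "turn": [0, 0, 0], "gripper": -1},
    {"xyz": [0, 0, 0], "turn": [0, 0, 0], "gripper": -1},
    {"xyz": [0, 0, 0], "turn": [0, 0, 0], "gripper": -1},
    {"xyz": [0, 0, 0], "turn": [0, 0, 0], "gripper": -1},
    {"xyz": [0, 0, 0], "turn": [0, 0, 0], "gripper": -1},
    {"xyz": [0, 0, 0], "turn": [0, 0, 0], "gripper": -1},
    {"xyz": [0, 0, 0], "turn": [0, 0, 0], "gripper": -1},
    {"xyz": [0, 0, 0], "turn": [0, 0, 0], "gripper": -1}
  ]
}}

```text
time_s: 14.68
position: [0.4652, 0.1818, 0.0475]
tool_rot: [[0.108, 0.994, 0.002], [0.994, -0.108, -0.0], [0.0, 0.002, -1.0]]
ft_force: [-1.7, -2.1, 9.0]
grip_width: 0.0452
```

Call:
{"fn": "step_arm", "kwargs": {
  "steps": [
    {"xyz": [0, 0, -0.4], "turn": [0, 0, 0], "gripper": -1},
    {"xyz": [0, 0, -0.6], "turn": [0, 0, 0], "gripper": -1},
    {"xyz": [0, 0, -0.7], "turn": [0, 0, 0], "gripper": -1},
    {"xyz": [0, 0, -0.7], "turn": [0, 0, 0], "gripper": -1},
    {"xyz": [0, 0, -0.7], "turn": [0, 0, 0], "gripper": -1},
    {"xyz": [0, 0, 0], "turn": [0, 0, 0], "gripper": -1}
  ]
}}

```text
time_s: 15.18
position: [0.4664, 0.1823, 0.1754]
tool_rot: [[0.108, 0.994, 0.01], [0.994, -0.108, 0.001], [0.002, 0.009, -1.0]]
ft_force: [1.1, 0.5, -0.4]
grip_width: 0.045
```

```bash
python3 st.py
```

```text
t 15.18 pos [0.4664 0.1823 0.1754] X,Y [443.8 232. ] yaw 6.21 tilt [0.0097 0.0013] F carrier 1.1 0.7 -0.4 w 0.045
```

Call:
{"fn": "step_arm", "kwargs": {
  "steps": [
    {"xyz": [-0.66, 0.133, 0], "turn": [0, 0, 0], "gripper": -1},
    {"xyz": [-0.66, 0.133, 0], "turn": [0, 0, 0], "gripper": -1},
    {"xyz": [-0.66, 0.133, 0], "turn": [0, 0, 0], "gripper": -1},
    {"xyz": [-0.66, 0.133, 0], "turn": [0, 0, 0], "gripper": -1},
    {"xyz": [-0.66, 0.133, 0], "turn": [0, 0, 0], "gripper": -1},
    {"xyz": [-0.66, 0.133, 0], "turn": [0, 0, 0], "gripper": -1},
    {"xyz": [-0.66, 0.133, 0], "turn": [0, 0, 0], "gripper": -1},
    {"xyz": [-0.66, 0.133, 0], "turn": [0, 0, 0], "gripper": -1},
    {"xyz": [-0.66, 0.133, 0], "turn": [0, 0, 0], "gripper": -1},
    {"xyz": [-0.66, 0.133, 0], "turn": [0, 0, 0], "gripper": -1},
    {"xyz": [-0.66, 0.133, 0], "turn": [0, 0, 0], "gripper": -1},
    {"xyz": [-0.66, 0.133, 0], "turn": [0, 0, 0], "gripper": -1},
    {"xyz": [-0.66, 0.133, 0], "turn": [0, 0, 0], "gripper": -1},
    {"xyz": [-0.66, 0.133, 0], "turn": [0, 0, 0], "gripper": -1},
    {"xyz": [-0.66, 0.133, 0], "turn": [0, 0, 0], "gripper": -1},
    {"xyz": [-0.66, 0.133, 0], "turn": [0, 0, 0], "gripper": -1},
    {"xyz": [0, 0, 0], "turn": [0, 0, 0], "gripper": -1},
    {"xyz": [0, 0, 0], "turn": [0, 0, 0], "gripper": -1}
  ]
}}

```text
time_s: 16.68
position: [0.503, -0.248, 0.1696]
tool_rot: [[0.11, 0.994, -0.001], [0.994, -0.11, 0.001], [0.0, -0.001, -1.0]]
ft_force: [-0.7, 0.3, -0.3]
grip_width: 0.045
```

```bash
python3 st.py
```

```text
t 16.68 pos [ 0.503  -0.248   0.1696] X,Y [ 527.  -191.7] yaw 6.34 tilt [-0.0006  0.0005] F carrier -0.7 0.2 -0.3 w 0.045
```

Call:
{"fn": "step_arm", "kwargs": {
  "steps": [
    {"xyz": [0.02, 0.06, 0.3], "turn": [0, 0, 0], "gripper": -1},
    {"xyz": [0, 0, 0.45], "turn": [0, 0, 0], "gripper": -1},
    {"xyz": [0, 0, 0.45], "turn": [0, 0, 0], "gripper": -1},
    {"xyz": [0, 0, 0.45], "turn": [0, 0, 0], "gripper": -1},
    {"xyz": [0, 0, 0.4], "turn": [0, 0, 0], "gripper": -1},
    {"xyz": [0, 0, 0], "turn": [0, 0, 0], "gripper": -1},
    {"xyz": [0, 0, 0], "turn": [0, 0, 0], "gripper": -1}
  ]
}}

```text
time_s: 17.27
position: [0.5056, -0.2456, 0.088]
tool_rot: [[0.108, 0.994, -0.001], [0.994, -0.108, 0.001], [0.001, -0.001, -1.0]]
ft_force: [-0.0, -0.6, -0.0]
grip_width: 0.045
```

```bash
python3 st.py
```

```text
t 17.27 pos [ 0.5056 -0.2456  0.088 ] X,Y [ 529.4 -189. ] yaw 6.18 tilt [-0.0012  0.0011] F carrier 0.0 -0.6 -0.0 w 0.045
```

Call:
{"fn": "step_arm", "kwargs": {
  "steps": [
    {"xyz": [-0.04, 0, 0], "turn": [0, 0, 0], "gripper": -1},
    {"xyz": [0, -0.09, 0], "turn": [0, 0, 0], "gripper": -1},
    {"xyz": [0, -0.09, 0], "turn": [0, 0, 0], "gripper": -1},
    {"xyz": [0, -0.09, 0], "turn": [0, 0, 0], "gripper": -1},
    {"xyz": [0, -0.09, 0], "turn": [0, 0, 0], "gripper": -1},
    {"xyz": [0, 0, 0], "turn": [0, 0, 0], "gripper": -1},
    {"xyz": [0, 0, 0], "turn": [0, 0, 0], "gripper": -1}
  ]
}}

```text
time_s: 17.85
position: [0.4919, -0.247, 0.0889]
tool_rot: [[0.109, 0.994, 0.002], [0.994, -0.109, -0.001], [-0.001, 0.003, -1.0]]
ft_force: [5.5, 0.0, 2.8]
grip_width: 0.0453
```

```bash
python3 st.py
```

```text
t 17.85 pos [ 0.4919 -0.247   0.0889] X,Y [ 515.9 -191.9] yaw 6.25 tilt [ 0.0024 -0.0012] F carrier 5.5 0.6 2.8 w 0.0453
```

Call:
{"fn": "step_arm", "kwargs": {
  "steps": [
    {"xyz": [0, -0.04, 0], "turn": [0, 0, 0], "gripper": -1},
    {"xyz": [0, 0, 0], "turn": [0, 0, 0], "gripper": -1}
  ]
}}

```text
time_s: 18.02
position: [0.4904, -0.2469, 0.0888]
tool_rot: [[0.109, 0.994, 0.002], [0.994, -0.109, -0.001], [-0.001, 0.002, -1.0]]
ft_force: [5.8, -0.1, 1.7]
grip_width: 0.045
```

Call:
{"fn": "step_arm", "kwargs": {
  "steps": [
    {"xyz": [0, -0.03, 0], "turn": [0, 0, 0], "gripper": -1},
    {"xyz": [0, 0, 0], "turn": [0, 0, 0], "gripper": -1}
  ]
}}

```text
time_s: 18.18
position: [0.4893, -0.2468, 0.0888]
tool_rot: [[0.109, 0.994, 0.003], [0.994, -0.109, -0.001], [-0.001, 0.003, -1.0]]
ft_force: [4.6, -0.6, 2.2]
grip_width: 0.0451
```

```bash
python3 st.py
```

```text
t 18.18 pos [ 0.4893 -0.2468  0.0888] X,Y [ 513.3 -192. ] yaw 6.25 tilt [ 0.0026 -0.0014] F carrier 4.6 -0.1 2.2 w 0.0451
```

Call:
{"fn": "step_arm", "kwargs": {
  "steps": [
    {"xyz": [0, -0.03, 0], "turn": [0, 0, 0], "gripper": -1},
    {"xyz": [0, 0, 0], "turn": [0, 0, 0], "gripper": -1}
  ]
}}

```text
time_s: 18.35
position: [0.4882, -0.2467, 0.0889]
tool_rot: [[0.109, 0.994, 0.003], [0.994, -0.109, -0.001], [-0.001, 0.003, -1.0]]
ft_force: [6.1, 1.0, 2.4]
grip_width: 0.045
```

Call:
{"fn": "step_arm", "kwargs": {
  "steps": [
    {"xyz": [0, -0.03, 0], "turn": [0, 0, 0], "gripper": -1},
    {"xyz": [0, 0, 0], "turn": [0, 0, 0], "gripper": -1}
  ]
}}

```text
time_s: 18.52
position: [0.4875, -0.2466, 0.089]
tool_rot: [[0.109, 0.994, 0.004], [0.994, -0.109, -0.002], [-0.001, 0.004, -1.0]]
ft_force: [7.3, 1.4, 3.1]
grip_width: 0.0448
```

```bash
python3 st.py
```

```text
t 18.52 pos [ 0.4875 -0.2466  0.089 ] X,Y [ 511.4 -192. ] yaw 6.26 tilt [ 0.0041 -0.0017] F carrier 7.1 2.2 3.1 w 0.0448
```

Call:
{"fn": "step_arm", "kwargs": {
  "steps": [
    {"xyz": [0, -0.03, 0], "turn": [0, 0, 0], "gripper": -1},
    {"xyz": [0, 0, 0], "turn": [0, 0, 0], "gripper": -1}
  ]
}}

```text
time_s: 18.68
position: [0.4871, -0.2466, 0.0893]
tool_rot: [[0.109, 0.994, 0.006], [0.994, -0.109, -0.002], [-0.002, 0.006, -1.0]]
ft_force: [10.9, 1.6, 2.2]
grip_width: 0.0456
```

```bash
python3 st.py
```

```text
t 18.68 pos [ 0.4871 -0.2466  0.0893] X,Y [ 511. -192.] yaw 6.27 tilt [ 0.0062 -0.0022] F carrier 10.7 2.8 2.2 w 0.0456
```

Call:
{"fn": "step_arm", "kwargs": {
  "steps": [
    {"xyz": [0.03, 0.065, 0], "turn": [0, 0, 0], "gripper": -1},
    {"xyz": [0, 0, 0.14], "turn": [0, 0, 0], "gripper": -1},
    {"xyz": [0, 0, 0.14], "turn": [0, 0, 0], "gripper": -1},
    {"xyz": [0, 0, 0], "turn": [0, 0, 0], "gripper": -1}
  ]
}}

```text
time_s: 19.02
position: [0.4885, -0.2457, 0.0769]
tool_rot: [[0.109, 0.994, 0.002], [0.994, -0.109, -0.002], [-0.001, 0.002, -1.0]]
ft_force: [6.0, -0.7, -0.9]
grip_width: 0.0449
```

```bash
python3 st.py
```

```text
t 19.02 pos [ 0.4885 -0.2457  0.0769] X,Y [ 512.3 -191. ] yaw 6.23 tilt [ 0.0021 -0.0016] F carrier 6.0 -0.0 -0.9 w 0.0449
```

Call:
{"fn": "step_arm", "kwargs": {
  "steps": [
    {"xyz": [0, 0, 0.1], "turn": [0, 0, 0], "gripper": -1},
    {"xyz": [0, 0, 0.12], "turn": [0, 0, 0], "gripper": -1},
    {"xyz": [0, 0, 0], "turn": [0, 0, 0], "gripper": -1}
  ]
}}

```text
time_s: 19.27
position: [0.4885, -0.2458, 0.0682]
tool_rot: [[0.109, 0.994, 0.002], [0.994, -0.109, -0.002], [-0.001, 0.002, -1.0]]
ft_force: [6.3, -0.7, -0.8]
grip_width: 0.045
```

```bash
python3 st.py
```

```text
t 19.27 pos [ 0.4885 -0.2458  0.0682] X,Y [ 512.4 -191.1] yaw 6.23 tilt [ 0.0022 -0.0017] F carrier 6.4 0.0 -0.8 w 0.045
```

Call:
{"fn": "step_arm", "kwargs": {
  "steps": [
    {"xyz": [0, 0, 0.12], "turn": [0, 0, 0], "gripper": -1},
    {"xyz": [0, 0, 0.12], "turn": [0, 0, 0], "gripper": -1},
    {"xyz": [0, 0, 0], "turn": [0, 0, 0], "gripper": -1}
  ]
}}

```text
time_s: 19.52
position: [0.4886, -0.2458, 0.0586]
tool_rot: [[0.109, 0.994, 0.002], [0.994, -0.109, -0.002], [-0.001, 0.002, -1.0]]
ft_force: [5.5, -0.9, -0.2]
grip_width: 0.0454
```

Call:
{"fn": "step_arm", "kwargs": {
  "steps": [
    {"xyz": [0, 0, 0.05], "turn": [0, 0, 0], "gripper": -1},
    {"xyz": [0, 0, 0.03], "turn": [0, 0, 0], "gripper": -1},
    {"xyz": [0, 0, 0], "turn": [0, 0, 0], "gripper": -1}
  ]
}}

```text
time_s: 19.77
position: [0.4887, -0.2459, 0.0559]
tool_rot: [[0.109, 0.994, 0.003], [0.994, -0.109, -0.002], [-0.002, 0.003, -1.0]]
ft_force: [5.9, -1.2, 0.7]
grip_width: 0.0454
```

```bash
python3 st.py
```

```text
t 19.77 pos [ 0.4887 -0.2459  0.0559] X,Y [ 512.6 -191.1] yaw 6.24 tilt [ 0.0027 -0.002 ] F carrier 6.0 -0.6 0.7 w 0.0454
```

Call:
{"fn": "step_arm", "kwargs": {
  "steps": [
    {"xyz": [0, 0, 0.04], "turn": [0, 0, 0], "gripper": -1},
    {"xyz": [0, 0, 0], "turn": [0, 0, 0], "gripper": -1}
  ]
}}

```text
time_s: 19.93
position: [0.4886, -0.2459, 0.0545]
tool_rot: [[0.109, 0.994, 0.003], [0.994, -0.109, -0.002], [-0.002, 0.003, -1.0]]
ft_force: [5.4, -0.5, 3.0]
grip_width: 0.045
```

Call:
{"fn": "step_arm", "kwargs": {
  "steps": [
    {"xyz": [0, 0.05, 0], "turn": [0, 0, 0], "gripper": -1},
    {"xyz": [0, 0.03, 0], "turn": [0, 0, 0], "gripper": -1},
    {"xyz": [0, 0, 0], "turn": [0, 0, 0], "gripper": -1}
  ]
}}

```text
time_s: 20.18
position: [0.4913, -0.2462, 0.0545]
tool_rot: [[0.108, 0.994, 0.001], [0.994, -0.108, -0.002], [-0.002, 0.001, -1.0]]
ft_force: [2.5, -0.8, 5.4]
grip_width: 0.0452
```

```bash
python3 st.py
```

```text
t 20.18 pos [ 0.4913 -0.2462  0.0545] X,Y [ 515.2 -191.2] yaw 6.22 tilt [ 0.001  -0.0017] F carrier 2.6 -0.6 5.4 w 0.0452
```

Call:
{"fn": "step_arm", "kwargs": {
  "steps": [
    {"xyz": [0, 0.03, 0], "turn": [0, 0, 0], "gripper": -1},
    {"xyz": [0, 0, 0], "turn": [0, 0, 0], "gripper": -1}
  ]
}}

```text
time_s: 20.35
position: [0.4918, -0.2462, 0.0546]
tool_rot: [[0.108, 0.994, -0.001], [0.994, -0.108, -0.001], [-0.001, -0.0, -1.0]]
ft_force: [-2.5, -1.0, 7.6]
grip_width: 0.0457
```

```bash
python3 st.py
```

```text
t 20.35 pos [ 0.4918 -0.2462  0.0546] X,Y [ 515.7 -191.1] yaw 6.21 tilt [-0.0006 -0.0014] F carrier -2.4 -1.2 7.6 w 0.0457
```

Call:
{"fn": "step_arm", "kwargs": {
  "steps": [
    {"xyz": [0, 0, 0], "turn": [0, 0, 0], "gripper": 0.38},
    {"xyz": [0, 0, 0], "turn": [0, 0, 0], "gripper": 0.38},
    {"xyz": [0, 0, 0], "turn": [0, 0, 0], "gripper": 0.38},
    {"xyz": [0, 0, 0], "turn": [0, 0, 0], "gripper": 0.38},
    {"xyz": [0, 0, 0], "turn": [0, 0, 0], "gripper": 0.38},
    {"xyz": [0, 0, -0.3], "turn": [0, 0, 0], "gripper": 0.38},
    {"xyz": [0, 0, -0.6], "turn": [0, 0, 0], "gripper": 0.38},
    {"xyz": [0, 0, -0.7], "turn": [0, 0, 0], "gripper": 0.38},
    {"xyz": [0, 0, -0.7], "turn": [0, 0, 0], "gripper": 0.38},
    {"xyz": [0, 0, -0.7], "turn": [0, 0, 0], "gripper": 0.38},
    {"xyz": [0.4, -0.4, -0.6], "turn": [0, 0, 0], "gripper": 0.38},
    {"xyz": [0.6, -0.4, -0.3], "turn": [0, 0, 0], "gripper": 0.38},
    {"xyz": [0.6, -0.4, 0], "turn": [0, 0, 0], "gripper": 0.38},
    {"xyz": [0.6, 0, 0], "turn": [0, 0, 0], "gripper": 0.38},
    {"xyz": [0, 0, 0], "turn": [0, 0, 0], "gripper": 0.38},
    {"xyz": [0, 0, 0], "turn": [0, 0, 0], "gripper": 0.38}
  ]
}}

```text
time_s: 21.68
position: [0.4539, -0.1523, 0.21]
tool_rot: [[0.107, 0.994, 0.0], [0.994, -0.107, -0.0], [-0.0, 0.0, -1.0]]
ft_force: [-0.1, -0.3, -0.0]
grip_width: 0.059
```

```bash
python3 st.py; python3 - <<'E'
from h import *
im,d,i=shot('scene','s4'); a=cv2.resize(im[200:380,260:460,::-1],(400,360),interpolation=cv2.INTER_CUBIC)
W=cloud(d,i); m=(W[...,2]>.064)&(W[...,2]<.1)&(W[...,0]>.4)&(W[...,0]<.56)&(W[...,1]<-.05)&(W[...,1]>-.38); n,l,st,c=cv2.connectedComponentsWithStats(m.astype(np.uint8))
for k in range(1,n):
    if st[k,4]>60: S=W[l==k]; print(st[k],S.mean(0).round(4),np.percentile(S,98,0).round(4))
w,d,i=shot('wrist','w4'); b=cv2.resize(w[:,:,::-1],(480,360))
W=cloud(d,i); m=(W[...,2]>.065)&(W[...,2]<.1)&(W[...,0]<.56)&(W[...,1]<-.05); n,l,st,c=cv2.connectedComponentsWithStats(m.astype(np.uint8))
for k in range(1,n):
    if st[k,4]>300: S=W[l==k]; print('w',st[k],S.mean(0).round(4),np.percentile(S,98,0).round(4))
cv2.imwrite('pics/f.png',np.hstack([a[:,:320],b]))
E
```

```text
t 21.68 pos [ 0.4539 -0.1523  0.21  ] X,Y [ 467.7 -101.9] yaw 6.14 tilt [ 0.0002 -0.0003] F carrier -0.1 -0.3 -0.0 w 0.059
[311 242  22  19 291] [ 0.5122 -0.1039  0.0715] [ 0.5347 -0.082   0.0749]
[336 253  24  23 377] [ 0.5078 -0.1793  0.0793] [ 0.5298 -0.1595  0.0877]
[360 278  24  19 369] [ 0.4866 -0.2477  0.0721] [ 0.5098 -0.2265  0.0749]
[392 292  27  28 512] [ 0.4815 -0.3245  0.0795] [ 0.5038 -0.3051  0.0878]
w [ 169  274   62   58 2722] [ 0.4905 -0.2446  0.0728] [ 0.5115 -0.2247  0.0746]
w [  62  284   70   61 3139] [ 0.4876 -0.3168  0.0818] [ 0.5073 -0.3017  0.0874]
w [ 365  287   61   56 2030] [ 0.5128 -0.1032  0.0726] [ 0.5352 -0.0813  0.0744]
w [ 271  296   55   61 2700] [ 0.5126 -0.174   0.0824] [ 0.5334 -0.1562  0.0873]
```

View pics/f.png

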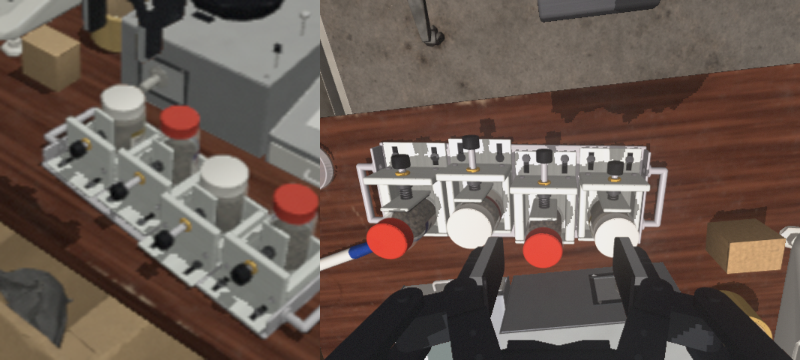

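All four jars stand upright, new heights match the packed ones (0.0746 vs 0.0744, 0.0873 vs 0.0874), and the arm is clear at z 0.21. Handing in.

```bash
python3 -c "
from rig import order
print(order.close_job())"
```

```text
the job is handed in; nothing more can be done
None
```

I packed the tall jar into the narrow cell first, then the squat jar into the wide cell, and handed the job in at about 22 s of the 64 s.

- **Placing:** I drew each cheek back with the jar until I felt the stop: the push rose from about 6 N to 11–12 N. Each jar then went down to the floor, up against the rear wall, and was released there.
- **Last pictures:** All four jars stand upright. The tall tops measure 87.3 and 87.4 mm and the squat tops 74.6 and 74.4 mm (new and packed). The arm hangs clear at z = 0.21 m with no force on it.
- **Not checked:** I did not measure the cheeks' grip on the jars after release. I did not re-measure the bottle, carton, tape, dish and pen. The arm showed no unexpected contact force in its readings, which come only at the end of each move.

No check failed or disagreed.

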